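Find the tin that rattles

ROBOT

A 6-joint arm with a two-finger parallel gripper is mounted at the origin on a cart in front of the work surface, level with it; the furniture and walls round the work are solid. World frame = base frame: x ahead of the robot, y to its left, z up, the work surface at z = 0. Lengths are in mm, angles in rad, forces in N, time in s.
With the tool pointing down it reaches from about 300 to 775 mm from the base axis. Payload 14.6 kg.
Tool frame: the origin (TCP) lies at the very end of the fingers, on their centre line; the grasp point (between the pads) lies 19 mm behind it; z points along the fingers, y is the line along which they close (so a half turn about z gives the same grasp; the last joint's range is limited). The gripper opens to 94 mm and grips with 3 to 60 N. Pads are 16 mm wide; open, the fingers measure 119 mm over their backs; the gripper's body (75 mm by 177 mm) begins 78 mm behind the grasp point.
Start: joints at [1.085, 0.3, 1.521, -0, 1.321, -0.067], TCP at [223.662, 502.459, 205.446] pointing down, gripper open.
Joint ranges: [-3.03, 3.03], [-0.79, 2.21], [0.23, 2.52], [-1.04, 4.18], [0, 3.07], [-2.55, 2.55]. Speed limits (rad/s): [2.22, 2.22, 2.57, 3.14, 3.14, 3.14].

INTERFACE

Orientations are given as [roll, pitch, yaw] about the fixed x, y, z axes, in that order (R = Rz(yaw) Ry(pitch) Rx(roll)).
In Python, from cell import manip gives the robot as it stands.
- The arm moves only by the tool servo_tool, never from a script. Its argument "motion" is a list that holds one entry, the list of rows, each a list of 7 numbers: the shift along the world's x, y, z as a fraction of full scale, then the turn, a rotation vector about the world's x, y, z as a fraction of full scale, then the closure, from 0 (fully open) to 1 (shut). In form: [[[x, y, z, rx, ry, rz, gripper], ...]]. A call has 1 to 10 rows; each row is the pose to reach, as a shift and turn from the pose commanded when the call began, turning the shorter way round; what a row does not reach only later rows make up. Full scale, the value 1, is 0.5 m for a shift and pi rad for a turn. A row lasts 1/10 s, in which the tool goes at most 50 mm and 8.59 degrees, less where a joint would pass 70% of its speed; a pose out of reach is approached as far as the arm can. A call with a number of a shift or a turn outside -1 to 1 is refused whole. A call with a gripper value outside its range is refused whole. The fingers move at their own pace and stop on an object; "newtons" is the grip in N (left out, the last holds). Time passes only in rows, so rows that repeat a pose let the fingers close. It gives the time, the measured TCP pose, the force, the opening and the grip force at its end, in the units of the state.
- manip.read_state(): the state, without advancing time (a new reading comes with each control period).
- manip.camera(name): name is "scene" or "top" or "wrist"; returns a dict with "frame" (400x640x3 uint8, red, green, blue), "range_z" (400x640 float32, mm along the optical axis (not along the pixel's ray), 0 where there is no reading), "vfov" (degrees; the focal length in pixels is half the picture's height over the tangent of half this angle, whatever the lens; pixels are square), "cx", "cy" (the principal point, pixels), "cam_to_world" (4x4, takes a point from camera to world coordinates). Camera axes: x right, y down, z forward; pixel columns grow to the right and rows downward; lengths in mm; the calibration is good to about 2 mm. A picture is of the moment at which its call begins.
- manip.sign_off(): hands the job in; it is judged then, once.
The state is a dict: "clock": time; "joints": joint angles; "qd": joint speeds; "effort": joint torques, N m; "eef_pos": TCP position; "eef_rot": TCP orientation; "wrist_force": force on the tool from outside, world axes, zero at the start; "moment": the same for the moment, N m; "finger_gap": finger opening in mm; "finger_force": force on a finger pad.
Only numpy, scipy, OpenCV 4.12 (cv2) and the standard library are available. Lean on these libraries where they do the work, as an engineer would, in place of code of your own. Each camera call takes 0.05 s, during which the arm holds its last target. There are 200 camera calls.

TASK

First swing the magnifier's arm, which hangs over the tins, towards the robot and clear of them, as far as it goes. Then pick up the three sealed tins one at a time and shake each several times back and forth along its length until you find the one that rattles, putting every silent one back down upright where it stood. Finish while holding the rattling tin in the gripper: present it level and still above the middle of the shallow metal tray, a hand's breadth or two up and touching nothing else; do not let it go, and leave the flask, bottle and small carton alone.

Things in the scene. Friction and masses are not known exactly. Their poses are not given: they have to be found in the camera images.
- tin_a_mid (a point): centre (28 mm above the underside) of one of three identical sealed bare-metal tins: rectangular, 100 mm long (its x), 46 mm wide (its y, the way to grip it), 56 mm high, about 0.2 to 0.4 kg (the weight tells nothing). Stands upright, long axis within 0.35 rad of straight ahead. Which tin rattles differs each time, whatever its name
- tin_b_mid (a point): centre (28 mm above the underside) of one of three identical sealed bare-metal tins: rectangular, 100 mm long (its x), 46 mm wide (its y, the way to grip it), 56 mm high, about 0.2 to 0.4 kg (the weight tells nothing). Stands upright, long axis within 0.35 rad of straight ahead. Which tin rattles differs each time, whatever its name
- tin_c_mid (a point): centre (28 mm above the underside) of one of three identical sealed bare-metal tins: rectangular, 100 mm long (its x), 46 mm wide (its y, the way to grip it), 56 mm high, about 0.2 to 0.4 kg (the weight tells nothing). Stands upright, long axis within 0.35 rad of straight ahead. Which tin rattles differs each time, whatever its name
- tin_a: the same tin as point tin_a_mid; origin at the centre of its underside. One of the three, unseen, holds a loose steel ball (32 mm, 135 g) in its cavity (92 mm along x, 38 along y); it rolls once the tin leans more than about 0.13 rad or is jerked, knocks on the end walls and is felt in the force and moment on the wrist (its weight moves up to 30 mm off centre along x). The others are empty
- tin_b: the same tin as point tin_b_mid; origin at the centre of its underside. One of the three, unseen, holds a loose steel ball (32 mm, 135 g) in its cavity (92 mm along x, 38 along y); it rolls once the tin leans more than about 0.13 rad or is jerked, knocks on the end walls and is felt in the force and moment on the wrist (its weight moves up to 30 mm off centre along x). The others are empty
- tin_c: the same tin as point tin_c_mid; origin at the centre of its underside. One of the three, unseen, holds a loose steel ball (32 mm, 135 g) in its cavity (92 mm along x, 38 along y); it rolls once the tin leans more than about 0.13 rad or is jerked, knocks on the end walls and is felt in the force and moment on the wrist (its weight moves up to 30 mm off centre along x). The others are empty
- lens_arm (a joint): angle of the magnifier's swing arm on its fixed stand at the left (rad): 0 = pointing straight to the robot's right, over the tins; grows as it swings towards the robot (clockwise from above), stop at 1.6 (pointing back past the robot's left side). Level bar 16 mm wide, 100 to 114 mm above the bench; lens ring 102 mm across, centred 270 mm from the hinge. Slight friction; stays where left
- lens_peg (a point): middle of the free part of the upright black round peg, 18 mm thick, that stands on the swing arm 150 mm from the hinge axis; its top is 148 mm above the bench and it is free down to the arm at 114 mm; this point is 132 mm above the bench. Move it round the hinge to swing the arm (about 1 N)
- lens_hinge (a point): point on the vertical hinge axis of the swing arm, at the height of lens_peg
- tray_mid (a point): centre of the inner floor of the shallow metal handover tray, fixed to the bench at the right, 110 x 80 mm, rim 18 mm high; this point is 4 mm above the bench
- tray: the same tray; origin at the centre of its underside
- flask: bystander: plugged conical flask, 50 mm wide, 126 mm high; origin at its underside; leave alone
- bottle: bystander: clear stoppered bottle, 52 mm wide, 131 mm high; origin at its underside; leave alone
- carton: bystander: small carton 34 x 52 x 13 mm; origin at its underside; leave alone

How it is judged (in metres and radians):
On the way, in this order (a step that is already met when the one before it is completed fails the run):
1. the magnifier's arm is swung aside to within 0.12 rad of its stop nearest the robot (value of joint lens_arm above 1.48 rad), for 0.2 s.
2. the tin with the ball is held clear of the bench and shaken: its ball has gone to one end (the +x half) (((distance between ball_c0 and tin_a_mid below 0.065 m and height (world z) of tin_a_mid above 0.06 m and contact force between the fingers and tin_a above 1 N and x of ball_c0 in the frame of tin_a above 0.012 m) or (distance between ball_c0 and tin_b_mid below 0.065 m and height (world z) of tin_b_mid above 0.06 m and contact force between the fingers and tin_b above 1 N and x of ball_c0 in the frame of tin_b above 0.012 m) or (distance between ball_c0 and tin_c_mid below 0.065 m and height (world z) of tin_c_mid above 0.06 m and contact force between the fingers and tin_c above 1 N and x of ball_c0 in the frame of tin_c above 0.012 m))).
3. and has then been thrown to the other end (the -x half), still held clear of the bench (((distance between ball_c0 and tin_a_mid below 0.065 m and height (world z) of tin_a_mid above 0.06 m and contact force between the fingers and tin_a above 1 N and x of ball_c0 in the frame of tin_a below -0.012 m) or (distance between ball_c0 and tin_b_mid below 0.065 m and height (world z) of tin_b_mid above 0.06 m and contact force between the fingers and tin_b above 1 N and x of ball_c0 in the frame of tin_b below -0.012 m) or (distance between ball_c0 and tin_c_mid below 0.065 m and height (world z) of tin_c_mid above 0.06 m and contact force between the fingers and tin_c above 1 N and x of ball_c0 in the frame of tin_c below -0.012 m))).
At the end, for the whole second after the job is handed in: the tin with the ball is gripped, still, within 0.2 rad of level, its centre 0.09 to 0.33 m up and within 50 mm of the tray's middle seen from above, off the tray; the other two stand upright, released, within 60 mm of their places; the magnifier's arm above 1.4 rad (value of joint lens_arm above 1.4 rad and ((distance between ball_c0 and tin_a_mid below 0.065 m and contact force between the fingers and tin_a above 1 N and height (world z) of tin_a_mid between 0.09 and 0.33 m and horizontal distance between tin_a_mid and tray_mid below 0.05 m and angle between tin_a_mid's own z axis and vertical below 0.2 rad and linear speed of tin_a below 0.05 m/s and contact force between tin_a and tray below 0.1 N and height (world z) of each of tin_b_mid, tin_c_mid below 0.034 m and angle between each of tin_b_mid, tin_c_mid's own z axis and vertical below 0.1 rad and distance of each of tin_b_mid, tin_c_mid from where it was at the start of the episode below 0.06 m and contact force between the fingers and tin_b below 0.1 N and contact force between the fingers and tin_c below 0.1 N) or (distance between ball_c0 and tin_b_mid below 0.065 m and contact force between the fingers and tin_b above 1 N and height (world z) of tin_b_mid between 0.09 and 0.33 m and horizontal distance between tin_b_mid and tray_mid below 0.05 m and angle between tin_b_mid's own z axis and vertical below 0.2 rad and linear speed of tin_b below 0.05 m/s and contact force between tin_b and tray below 0.1 N and height (world z) of each of tin_a_mid, tin_c_mid below 0.034 m and angle between each of tin_a_mid, tin_c_mid's own z axis and vertical below 0.1 rad and distance of each of tin_a_mid, tin_c_mid from where it was at the start of the episode below 0.06 m and contact force between the fingers and tin_a below 0.1 N and contact force between the fingers and tin_c below 0.1 N) or (distance between ball_c0 and tin_c_mid below 0.065 m and contact force between the fingers and tin_c above 1 N and height (world z) of tin_c_mid between 0.09 and 0.33 m and horizontal distance between tin_c_mid and tray_mid below 0.05 m and angle between tin_c_mid's own z axis and vertical below 0.2 rad and linear speed of tin_c below 0.05 m/s and contact force between tin_c and tray below 0.1 N and height (world z) of each of tin_a_mid, tin_b_mid below 0.034 m and angle between each of tin_a_mid, tin_b_mid's own z axis and vertical below 0.1 rad and distance of each of tin_a_mid, tin_b_mid from where it was at the start of the episode below 0.06 m and contact force between the fingers and tin_a below 0.1 N and contact force between the fingers and tin_b below 0.1 N))); the arm keeps its last pose, push and grip.
It fails at once if a bystander (flask, bottle, carton) is pushed more than 40 mm (distance of any of flask, bottle, carton from where it was at the start of the episode above 0.04 m).
It fails at once if a tin lies or stands on the bench more than 100 mm from its place ((distance of tin_a_mid from where it was at the start of the episode above 0.1 m and height (world z) of tin_a_mid below 0.04 m) or (distance of tin_b_mid from where it was at the start of the episode above 0.1 m and height (world z) of tin_b_mid below 0.04 m) or (distance of tin_c_mid from where it was at the start of the episode above 0.1 m and height (world z) of tin_c_mid below 0.04 m)).
It also fails if it takes over 72 s, if anything falls off the work surface, if the arm or the gripper's body presses on something with over 40 N, if the wrist force passes 120 N, or if a joint passes its speed limit or range.

## Working session

There is one attempt and no reset: what is moved stays moved. The work goes in short steps, Python scripts to look and compute and a tool call to move; the robot and the scene stay as the last step left them, time stands still between calls to the robot, and variables do not carry over. Pictures are saved under pics/ and viewed, at most 10 in all, crops included, and the job is handed in when it is done.

Besides the shell and the picture viewer there is one more tool, called after "Emit:" in YAML: its name, and indented under it one key for each argument. servo_tool: Moves the arm, as the interface text tells. Its arguments: {"type":"object","properties":{"motion":{"type":"array"},"newtons":{"type":"number"}},"required":["motion"]}

```bash
mkdir -p pics; cat > h.py <<'E'
from cell import manip
import numpy as np, cv2
def cam(n):
    c=manip.camera(n); f=200/np.tan(np.radians(c["vfov"])/2)
    return c,f
def world(c,f):
    v,u=np.mgrid[0:400,0:640]; z=c["range_z"]
    P=np.stack([(u-c["cx"])*z/f,(v-c["cy"])*z/f,z,np.ones_like(z)],-1)
    W=(P@np.array(c["cam_to_world"]).T)[...,:3]; W[z==0]=np.nan; return W
def ray(c,f,u,v,h):
    T=np.array(c["cam_to_world"]); d=T[:3,:3]@[(u-c["cx"])/f,(v-c["cy"])/f,1]; o=T[:3,3]
    return o+d*(h-o[2])/d[2]
def save(c,n): cv2.imwrite("pics/"+n,c["frame"][...,::-1])
E
python3 - <<'E'
from h import *
for n in("top","scene"):
    c,f=cam(n); save(c,n+"0.png"); np.savez(n+"0.npz",W=world(c,f),frame=c["frame"],T=c["cam_to_world"]); print(n,f,np.round(c["cam_to_world"],2).tolist())
print(manip.read_state())
E
```

```text
top 393.70662571621295 [[-0.01, -0.99, 0.1, 408.17], [-1.0, 0.01, 0.0, 3.45], [-0.0, -0.1, -1.0, 1219.14], [0.0, 0.0, 0.0, 1.0]]
scene 520.8975765763759 [[0.51, -0.44, 0.74, -789.85], [-0.86, -0.25, 0.44, -765.05], [-0.01, -0.86, -0.5, 985.38], [0.0, 0.0, 0.0, 1.0]]
{'clock': 0.1, 'joints': array([ 1.08540609e+00,  3.00377643e-01,  1.52151972e+00, -1.16287036e-05,
        1.32072281e+00, -6.66090659e-02]), 'qd': array([-0.00071366, -0.00142973, -0.00159466,  0.00135295,  0.00099235,
       -0.00026221]), 'effort': array([-5.46117519e-05, -5.32640147e+01, -3.53289878e+01,  7.09247170e-02,
        2.33915064e-02, -1.35297710e-04]), 'eef_pos': array([223.55276005, 502.25271072, 204.96355644]), 'eef_rot': array([-3.14056666e+00, -5.71529772e-05,  2.72281433e+00]), 'wrist_force': array([-0.86653371,  0.44338261, -0.33488629]), 'moment': array([ 0.01374367, -0.01614298, -0.04782532]), 'finger_force': 0.0, 'finger_gap': 94.02365762173478}
```

View pics/top0.png

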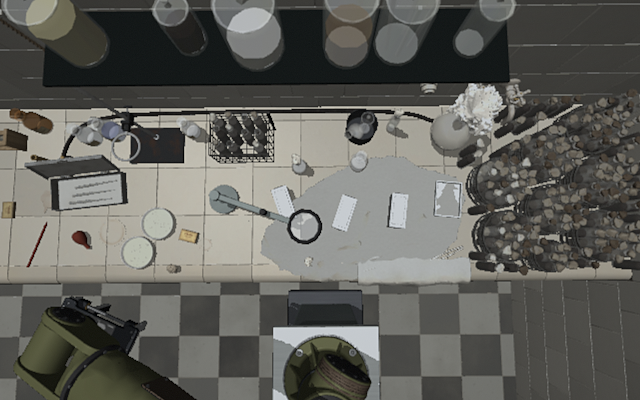

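View pics/scene0.png

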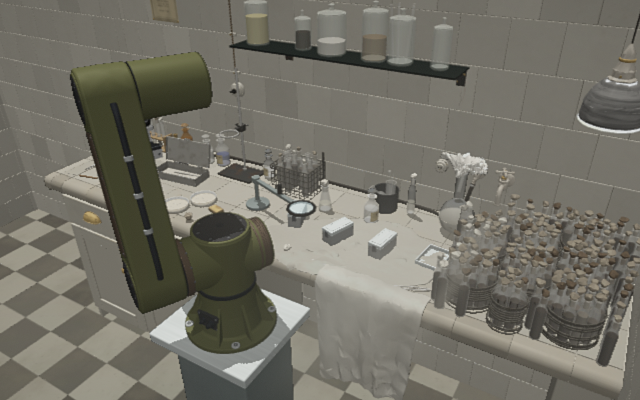

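The top view shows tins at about (283,200), (345,212) and (398,210), and the tray at (447,198). The magnifier hinge is at (222,199) and the lens ring at (305,226). The flask and bottle are at (299,163) and (359,160).

```bash
python3 - <<'E'
from h import *
D=np.load("top0.npz"); W=D["W"]; F=D["frame"]
Z=W[...,2]
m=((Z>40)&(Z<68)).astype(np.uint8); m[:, :260]=0; m[:,430:]=0; m[:180]=0; m[240:]=0
n,l,s,c=cv2.connectedComponentsWithStats(m)
for i in range(1,n):
    if s[i,4]>30:
        p=W[l==i]; r=cv2.minAreaRect(p[:,:2].astype(np.float32)); print("tin",s[i],r,np.median(p[:,2]))
for lo,hi,nm in((90,124,"arm"),(125,165,"peg")):
    m=((Z>lo)&(Z<hi)).astype(np.uint8); m[:, :200]=0; m[:,330:]=0; m[:178]=0; m[250:]=0
    n,l,s,c=cv2.connectedComponentsWithStats(m)
    for i in range(1,n):
        if s[i,4]>3:
            p=W[l==i]; print(nm,s[i],p.mean(0).round(1),p.min(0).round(),p.max(0).round())
p=W[180:216,430:465].reshape(-1,3); q=p[(p[:,2]>10)&(p[:,2]<30)]; print("tray",q.min(0),q.max(0),cv2.minAreaRect(q[:,:2].astype(np.float32)))
q=F[175:255,200:480]; cv2.imwrite("pics/c1.png",cv2.resize(q[...,::-1],None,fx=2.85,fy=2.85,interpolation=cv2.INTER_CUBIC))
E
```

```text
tin [271 185  24  34 480] ((522.1174926757812, 124.89283752441406), (98.91609191894531, 47.743446350097656), 19.04168128967285) 56.60616737509008
tin [388 193  20  36 587] ((495.4588928222656, -217.15884399414062), (48.44645690917969, 106.57466125488281), 83.00334167480469) 56.38061946289645
tin [331 195  26  37 564] ((489.0807800292969, -57.219696044921875), (47.538108825683594, 106.47918701171875), 70.38848114013672) 56.489210424589146
arm [209 190  51  25 336] [519.  261.9 114.3] [484. 185. 102.] [552. 327. 124.]
arm [ 264  209   58   36 1121] [450.6  68.7 110.6] [399.  11. 103.] [497. 169. 124.]
peg [259 209   7   7  41] [487.2 171.7 145.1] [479. 164. 125.] [495. 180. 152.]
tray [ 482.40384731 -422.13679061   10.04171902] [ 588.23590755 -324.51758843   23.64535069] ((533.9049072265625, -371.7845153808594), (92.93888854980469, 107.54875946044922), 85.26667785644531)
```

View pics/c1.png

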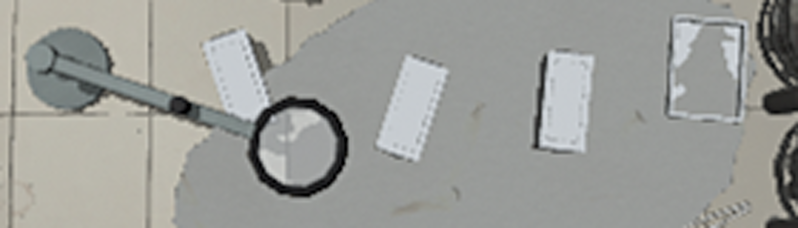

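The crop shows the black peg at crop pixel (181,106), which is world (487,172), so the hinge is near (535,314). The arm angle is about 0.33 rad. I'll go above the peg with the finger axis along the tangent.

Emit:
servo_tool:
  motion:
    - [[0.527,-0.661,-0.05,0,0,-0.47,0],[0.527,-0.661,-0.05,0,0,-0.47,0],[0.527,-0.661,-0.05,0,0,-0.47,0],[0.527,-0.661,-0.05,0,0,-0.47,0],[0.527,-0.661,-0.05,0,0,-0.47,0],[0.527,-0.661,-0.05,0,0,-0.47,0],[0.527,-0.661,-0.05,0,0,-0.47,0],[0.527,-0.661,-0.05,0,0,-0.47,0],[0.527,-0.661,-0.05,0,0,-0.47,0],[0.527,-0.661,-0.05,0,0,-0.47,0]]

```text
clock: 1.1
eef_pos: [488.5, 169.4, 179.7]
eef_rot: [-3.141, 0.001, 1.237]
wrist_force: [-1.7, 0.1, -0.2]
finger_gap: 94.1
finger_force: 0.0
```

Emit:
servo_tool:
  motion:
    - [[0,0,0,0,0,0,0],[0,0,0,0,0,0,0],[0,0,0,0,0,0,0]]

```text
clock: 1.4
eef_pos: [486.9, 172.5, 180.5]
eef_rot: [-3.142, -0.0, 1.25]
wrist_force: [-0.4, 1.1, 0.1]
finger_gap: 93.9
finger_force: 0.0
```

```bash
python3 - <<'E'
from h import *
c,f=cam("wrist"); save(c,"w1.png"); s=manip.read_state(); print(s["eef_pos"],s["eef_rot"],s["joints"])
W=world(c,f); F=c["frame"]; Z=W[...,2]
m=(F.max(2)<70)&(Z>120)&(Z<155)
p=W[m]; print(len(p),p.mean(0),p.min(0),p.max(0))
E
```

```text
[486.88247877 172.42837795 180.48919768] [ 3.14156718e+00 -3.03451314e-05  1.24952505e+00] [2.69440259e-01 2.47800082e-01 1.64719043e+00 1.16235475e-05
 1.24656409e+00 5.90707832e-01]
4055 [669.77521629 214.80301658 136.5496195 ] [482.20012836 162.66636601 120.02019836] [750.1273254  269.27695309 154.96947287]
```

View pics/w1.png

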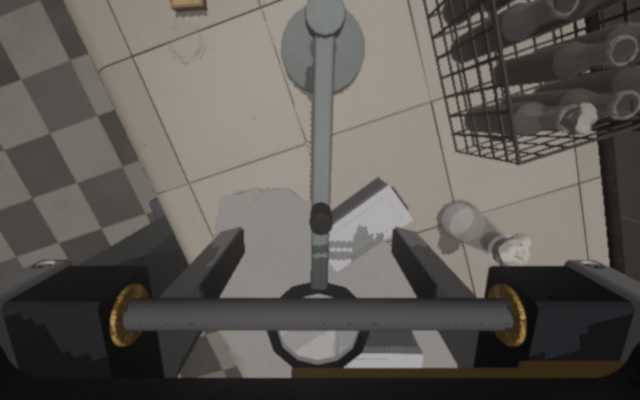

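The wrist view shows the peg top at (320,213), between the fingers, with the hinge at (324,12).

```bash
python3 - <<'E'
from h import *
c,f=cam("wrist"); print("peg",ray(c,f,320,211,148),"hinge",ray(c,f,324,14,120))
W=world(c,f); print(W[211,320],W[14,324])
E
```

```text
peg [492.68108742 180.90391142 148.        ] hinge [538.76061738 310.60257584 120.        ]
[492.16481485 179.18527576 141.84298865] [539.00635781 311.21523037 117.92471704]
```

Emit:
servo_tool:
  motion:
    - [[0.002,0.002,-0.08,0,0,0,0],[0.002,0.002,-0.116,0,0,0,0],[0.002,0.002,-0.116,0,0,0,0.5],[0.002,0.002,-0.116,0,0,0,1],[0.002,0.002,-0.116,0,0,0,1],[0.002,0.002,-0.116,0,0,0,1],[0.002,0.002,-0.116,0,0,0,1],[0.002,0.002,-0.116,0,0,0,1]]
  newtons: 6

```text
clock: 2.3
eef_pos: [488.3, 173.0, 122.8]
eef_rot: [3.141, -0.0, 1.246]
wrist_force: [0.1, -0.4, -0.7]
finger_gap: 49.6
finger_force: 0.0
```

Emit:
servo_tool:
  motion:
    - [[0,0,0,0,0,0,1],[0,0,0,0,0,0,1],[0,0,0,0,0,0,1],[0,0,0,0,0,0,1],[0,0,0,0,0,0,1]]

```text
clock: 2.8
eef_pos: [488.2, 173.0, 122.4]
eef_rot: [3.142, 0.0, 1.246]
wrist_force: [-0.2, -0.5, 0.3]
finger_gap: 18.0
finger_force: 6.0
```

Emit:
servo_tool:
  motion:
    - [[-0.018,0.007,0,0,0,-0.0207,1],[-0.036,0.015,0,0,0,-0.0414,1],[-0.053,0.024,0,0,0,-0.062,1],[-0.07,0.034,0,0,0,-0.083,1],[-0.086,0.045,0,0,0,-0.103,1],[-0.101,0.058,0,0,0,-0.124,1],[-0.115,0.071,0,0,0,-0.145,1],[-0.129,0.085,0,0,0,-0.166,1],[-0.141,0.1,0,0,0,-0.186,1],[-0.153,0.116,0,0,0,-0.207,1]]

```text
clock: 3.8
eef_pos: [412.4, 231.7, 122.8]
eef_rot: [3.141, -0.003, 0.593]
wrist_force: [8.2, 3.6, -2.1]
finger_gap: 17.9
finger_force: 6.0
```

Emit:
servo_tool:
  motion:
    - [[-0.01,0.017,0,0,0,-0.0207,1],[-0.02,0.034,0,0,0,-0.0414,1],[-0.028,0.051,0,0,0,-0.062,1],[-0.035,0.07,0,0,0,-0.083,1],[-0.041,0.088,0,0,0,-0.103,1],[-0.045,0.107,0,0,0,-0.124,1],[-0.049,0.126,0,0,0,-0.145,1],[-0.051,0.146,0,0,0,-0.166,1],[-0.052,0.165,0,0,0,-0.186,1],[-0.052,0.177,0,0,0,-0.198,1]]

```text
clock: 4.8
eef_pos: [386.7, 319.4, 122.8]
eef_rot: [3.141, -0.002, -0.028]
wrist_force: [7.0, -12.9, 4.7]
finger_gap: 22.3
finger_force: 6.0
```

Emit:
servo_tool:
  motion:
    - [[0,0.004,0,0,0,0,1],[0,0.004,0,0,0,0,1],[0,0.004,0,0,0,0,1]]

```text
clock: 5.1
eef_pos: [386.6, 320.3, 122.8]
eef_rot: [3.139, -0.002, -0.026]
wrist_force: [6.1, -11.4, 4.9]
finger_gap: 24.1
finger_force: 6.0
```

Emit:
servo_tool:
  motion:
    - [[0,-0.006,0,0,0,0,0],[0,-0.006,0,0,0,0,0],[0,-0.006,0,0,0,0,0],[0,-0.006,0.05,0,0,0,0],[0,-0.006,0.12,0,0,0,0],[0,-0.006,0.16,0,0,0,0],[0,-0.006,0.16,0,0,0,0]]

```text
clock: 5.8
eef_pos: [386.4, 319.2, 205.0]
eef_rot: [-3.139, -0.004, -0.026]
wrist_force: [0.2, -0.2, 0.9]
finger_gap: 76.6
finger_force: 0.0
```

Emit:
servo_tool:
  motion:
    - [[0.275,-0.386,0,0,0,0.1136,0],[0.275,-0.386,0,0,0,0.1136,0],[0.275,-0.386,0,0,0,0.1136,0],[0.275,-0.386,0,0,0,0.1136,0],[0.275,-0.386,0,0,0,0.1136,0],[0.275,-0.386,0,0,0,0.1136,0],[0.275,-0.386,0,0,0,0.1136,0]]

```text
clock: 6.5
eef_pos: [523.0, 124.9, 201.0]
eef_rot: [-3.141, 0.002, 0.329]
wrist_force: [0.2, 0.7, -0.4]
finger_gap: 93.9
finger_force: 0.0
```

```bash
cat >> h.py <<'E'
def tins(c,f):
    W=world(c,f); Z=W[...,2]
    m=((Z>46)&(Z<66)&(W[...,0]>400)&(W[...,0]<600)&(W[...,1]>-290)&(W[...,1]<200)).astype(np.uint8)
    n,l,s,_=cv2.connectedComponentsWithStats(m)
    for i in range(1,n):
        if s[i,4]>200:
            r=cv2.minAreaRect(W[l==i][:,:2].astype(np.float32)); print("tin",s[i],np.round(r[0]+r[1]+(r[2],),1))
E
python3 - <<'E'
from h import *
s=manip.read_state(); print(s["eef_pos"],s["eef_rot"],s["joints"])
c,f=cam("top"); tins(c,f)
W=world(c,f); Z=W[...,2]; m=(Z>90)&(Z<124)&(W[...,1]>200)&(W[...,1]<400)&(W[...,0]<480)&(W[...,0]>200); p=W[m]; print("lens",len(p),p.mean(0),p.min(0),p.max(0))
c,f=cam("wrist"); tins(c,f); save(c,"w2.png")
E
```

```text
[522.96257039 124.87784991 201.0126899 ] [-3.14100078e+00  1.98613883e-03  3.28952088e-01] [1.66142906e-01 2.77298475e-01 1.56056704e+00 2.71591185e-04
 1.30578295e+00 1.40791633e+00]
tin [388 193  20  36 574] [ 495.6 -216.9   48.9  105.9   83.7]
tin [331 195  26  37 558] [488.7 -57.   47.4 104.3  70.5]
lens 1388 [301.78226995 319.89905758 110.69612612] [219.18724977 271.62336224  98.9624764 ] [479.31551183 369.50611141 123.95771227]
tin [ 298  146   45   92 3812] [521.6 121.8 103.   47.7  18.9]
tin [ 437  220   65   64 2094] [511.2 -65.5  48.5  62.4  70.7]
```

View pics/w2.png

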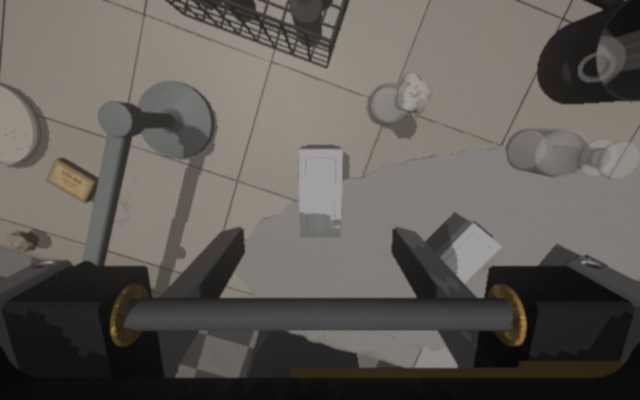

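The wrist view shows tin A at (320,190), aligned with and centred between the fingers. The magnifier is swung back on the left.

Emit:
servo_tool:
  motion:
    - [[-0.002,-0.003,-0.1,0,0,0,0],[-0.002,-0.003,-0.2,0,0,0,0],[-0.002,-0.003,-0.28,0,0,0,0],[-0.002,-0.003,-0.34,0,0,0,0],[-0.002,-0.003,-0.374,0,0,0,0],[-0.002,-0.003,-0.374,0,0,0,1],[-0.002,-0.003,-0.374,0,0,0,1],[-0.002,-0.003,-0.374,0,0,0,1],[-0.002,-0.003,-0.374,0,0,0,1],[-0.002,-0.003,-0.374,0,0,0,1]]
  newtons: 40

```text
clock: 7.6
eef_pos: [522.5, 124.1, 16.2]
eef_rot: [3.141, -0.001, 0.331]
wrist_force: [0.4, 0.3, 0.3]
finger_gap: 57.4
finger_force: 0.0
```

Emit:
servo_tool:
  motion:
    - [[0,0,0,0,0,0,1],[0,0,0,0,0,0,1],[0,0,0,0,0,0,1],[0,0,0,0,0,0,1]]

```text
clock: 8.0
eef_pos: [522.4, 123.9, 15.8]
eef_rot: [3.141, -0.0, 0.331]
wrist_force: [-2.0, -1.0, 6.1]
finger_gap: 45.8
finger_force: 40.0
```

Emit:
servo_tool:
  motion:
    - [[0,0,0.06,0,0,0,1],[0,0,0.14,0,0,0,1],[0,0,0.24,0,0,0,1],[0,0,0.26,0,0,0,1],[0,0,0.26,-0.036,0.105,0,1],[0,0,0.26,-0.036,0.105,0,1],[0,0,0.26,-0.036,0.105,0,1],[0,0,0.26,-0.036,0.105,0,1],[0,0,0.26,-0.036,0.105,0,1],[0,0,0.26,-0.036,0.105,0,1]]

```text
clock: 9.0
eef_pos: [521.8, 123.9, 145.4]
eef_rot: [-3.141, 0.347, 0.331]
wrist_force: [-0.1, -0.4, -3.5]
finger_gap: 45.9
finger_force: 40.0
```

Emit:
servo_tool:
  motion:
    - [[0,0,0,0,0,0,1],[0,0,0,0.036,-0.105,0,1],[0,0,0,0.036,-0.105,0,1],[0,0,0,0.036,-0.105,0,1],[0,0,0,0.036,-0.105,0,1],[0,0,0,0.036,-0.105,0,1],[0,0,0,0.036,-0.105,0,1]]

```text
clock: 9.7
eef_pos: [522.4, 124.0, 145.4]
eef_rot: [-3.142, 0.001, 0.331]
wrist_force: [-0.7, -0.9, -3.4]
finger_gap: 45.6
finger_force: 40.0
```

```bash
cat >> h.py <<'E'
def feel(n=6):
    M=[];F=[]
    for i in range(n):
        manip.camera("wrist"); s=manip.read_state(); M.append(s["moment"]);F.append(s["wrist_force"])
    y=s["eef_rot"][2]; t=np.array([-np.sin(y),np.cos(y),0])
    M=np.array(M); print(s["clock"],s["eef_pos"].round(1),s["eef_rot"].round(3),"Mt",(M@t).round(3),"mean",(M@t).mean().round(4),"F",np.mean(F,0).round(2),"gap",s["finger_gap"])
E
python3 -c "from h import *;feel()"
```

```text
10.0 [522.2 124.  145.2] [-3.142e+00  1.000e-03  3.310e-01] Mt [0.121 0.179 0.166 0.134 0.093 0.109] mean 0.1337 F [ 0.17 -0.27 -3.43] gap 45.69500318418884
```

Emit:
servo_tool:
  motion:
    - [[0,0,0,0.036,-0.105,0,1],[0,0,0,0.036,-0.105,0,1],[0,0,0,0.036,-0.105,0,1],[0,0,0,0.036,-0.105,0,1],[0,0,0,0.036,-0.105,0,1],[0,0,0,0.036,-0.105,0,1],[0,0,0,0.036,-0.105,0,1]]

```text
clock: 10.7
eef_pos: [522.5, 124.1, 145.4]
eef_rot: [3.141, -0.348, 0.331]
wrist_force: [0.3, 0.3, -2.8]
finger_gap: 45.7
finger_force: 40.0
```

Emit:
servo_tool:
  motion:
    - [[0,0,0,0,0,0,1],[0,0,0,-0.036,0.105,0,1],[0,0,0,-0.036,0.105,0,1],[0,0,0,-0.036,0.105,0,1],[0,0,0,-0.036,0.105,0,1],[0,0,0,-0.036,0.105,0,1],[0,0,0,-0.036,0.105,0,1]]

```text
clock: 11.4
eef_pos: [521.8, 123.9, 145.4]
eef_rot: [-3.142, -0.001, 0.331]
wrist_force: [-0.8, -1.1, -4.0]
finger_gap: 46.0
finger_force: 40.0
```

```bash
python3 -c "from h import *;feel()"
```

```text
11.7 [522.1 123.9 145.6] [ 3.142e+00 -1.000e-03  3.310e-01] Mt [0.154 0.106 0.126 0.099 0.157 0.104] mean 0.1242 F [ 0.01 -0.17 -3.2 ] gap 45.79667918754694
```

A moment difference of only 0.01 N m against the 0.08 expected means tin A is silent. I'll put it back and go to tin B.

Emit:
servo_tool:
  motion:
    - [[0,0,-0.08,0,0,0,1],[0,0,-0.16,0,0,0,1],[0,0,-0.22,0,0,0,1],[0,0,-0.25,0,0,0,1],[0,0,-0.26,0,0,0,1],[0,0,-0.26,0,0,0,1],[0,0,-0.26,0,0,0,0],[0,0,-0.26,0,0,0,0],[0,0,-0.26,0,0,0,0],[0,0,-0.26,0,0,0,0]]

```text
clock: 12.7
eef_pos: [522.3, 124.0, 15.6]
eef_rot: [3.142, -0.0, 0.331]
wrist_force: [-0.1, -0.2, -0.7]
finger_gap: 74.2
finger_force: 0.0
```

Emit:
servo_tool:
  motion:
    - [[0,0,0.08,0,0,0,0],[0,0,0.17,0,0,0,0],[0,0,0.27,0,0,0,0],[-0.062,-0.364,0.37,0,0,-0.214,0],[-0.062,-0.364,0.37,0,0,-0.214,0],[-0.062,-0.364,0.37,0,0,-0.214,0],[-0.062,-0.364,0.37,0,0,-0.214,0],[-0.062,-0.364,0.37,0,0,-0.214,0],[-0.062,-0.364,0.37,0,0,-0.214,0],[-0.062,-0.364,0.37,0,0,-0.214,0]]

```text
clock: 13.7
eef_pos: [491.1, -57.7, 200.3]
eef_rot: [-3.142, 0.0, -0.339]
wrist_force: [0.0, 0.5, -0.8]
finger_gap: 94.1
finger_force: 0.0
```

```bash
python3 - <<'E'
from h import *
feel(3)
c,f=cam("wrist"); tins(c,f)
c,f=cam("top"); tins(c,f)
E
```

```text
13.85 [491.2 -57.3 200.2] [ 3.142  0.    -0.339] Mt [0.155 0.16  0.149] mean 0.1546 F [0.08 0.16 0.19] gap 94.24684701824094
tin [ 429   83   58  106 4759] [ 497.2 -218.9   48.7  105.2   82.7]
tin [ 297  143   45   93 3884] [491.9 -59.3  47.7 103.7  70.9]
tin [ 112  173   97   92 4008] [519.8 122.1 105.9  48.8  18.9]
tin [270 186  26  37 559] [517.6 124.6 105.1  47.9  18.7]
tin [388 193  20  36 569] [ 494.7 -217.    48.1  104.8   82.9]
```

Emit:
servo_tool:
  motion:
    - [[0.001,-0.002,-0.1,0,0,0,0],[0.001,-0.002,-0.2,0,0,0,0],[0.001,-0.002,-0.28,0,0,0,0],[0.001,-0.002,-0.34,0,0,0,0],[0.001,-0.002,-0.37,0,0,0,0],[0.001,-0.002,-0.37,0,0,0,1],[0.001,-0.002,-0.37,0,0,0,1],[0.001,-0.002,-0.37,0,0,0,1],[0.001,-0.002,-0.37,0,0,0,1],[0.001,-0.002,-0.37,0,0,0,1]]

```text
clock: 14.95
eef_pos: [492.0, -59.1, 16.2]
eef_rot: [-3.141, -0.001, -0.341]
wrist_force: [0.8, 0.3, 0.2]
finger_gap: 57.3
finger_force: 0.0
```

Emit:
servo_tool:
  motion:
    - [[0,0,0,0,0,0,1],[0,0,0,0,0,0,1],[0,0,0,0,0,0,1],[0,0,0,0,0,0,1]]

```text
clock: 15.35
eef_pos: [491.8, -59.1, 15.7]
eef_rot: [-3.142, -0.0, -0.342]
wrist_force: [-1.8, -0.2, 5.2]
finger_gap: 45.9
finger_force: 40.0
```

Emit:
servo_tool:
  motion:
    - [[0,0,0.06,0,0,0,1],[0,0,0.14,0,0,0,1],[0,0,0.24,0,0,0,1],[0,0,0.26,0,0,0,1],[0,0,0.26,0.037,0.105,0,1],[0,0,0.26,0.037,0.105,0,1],[0,0,0.26,0.037,0.105,0,1],[0,0,0.26,0.037,0.105,0,1],[0,0,0.26,0.037,0.105,0,1],[0,0,0.26,0.037,0.105,0,1]]

```text
clock: 16.35
eef_pos: [491.4, -58.9, 145.4]
eef_rot: [3.141, 0.348, -0.342]
wrist_force: [0.0, 1.0, -2.4]
finger_gap: 45.7
finger_force: 40.0
```

Emit:
servo_tool:
  motion:
    - [[0,0,0,0,0,0,1],[0,0,0,-0.037,-0.105,0,1],[0,0,0,-0.037,-0.105,0,1],[0,0,0,-0.037,-0.105,0,1],[0,0,0,-0.037,-0.105,0,1],[0,0,0,-0.037,-0.105,0,1],[0,0,0,-0.037,-0.105,0,1]]

```text
clock: 17.05
eef_pos: [491.9, -59.1, 145.4]
eef_rot: [-3.142, 0.001, -0.342]
wrist_force: [-0.4, 0.1, -3.5]
finger_gap: 45.6
finger_force: 40.0
```

```bash
python3 -c "from h import *;feel(8)"
```

```text
17.45 [491.7 -59.1 145.3] [ 3.142  0.    -0.342] Mt [0.154 0.141 0.113 0.162 0.151 0.125 0.207 0.155] mean 0.1511 F [ 0.11 -0.12 -2.9 ] gap 45.675148489424544
```

Emit:
servo_tool:
  motion:
    - [[0,0,0,-0.037,-0.105,0,1],[0,0,0,-0.037,-0.105,0,1],[0,0,0,-0.037,-0.105,0,1],[0,0,0,-0.037,-0.105,0,1],[0,0,0,-0.037,-0.105,0,1],[0,0,0,-0.037,-0.105,0,1],[0,0,0,-0.037,-0.105,0,1]]

```text
clock: 18.15
eef_pos: [492.0, -59.2, 145.4]
eef_rot: [-3.141, -0.349, -0.342]
wrist_force: [-0.5, 0.3, -3.5]
finger_gap: 46.1
finger_force: 40.0
```

Emit:
servo_tool:
  motion:
    - [[0,0,0,0,0,0,1],[0,0,0,0.037,0.105,0,1],[0,0,0,0.037,0.105,0,1],[0,0,0,0.037,0.105,0,1],[0,0,0,0.037,0.105,0,1],[0,0,0,0.037,0.105,0,1],[0,0,0,0.037,0.105,0,1]]

```text
clock: 18.85
eef_pos: [491.3, -58.9, 145.4]
eef_rot: [3.142, -0.001, -0.341]
wrist_force: [-1.0, -0.2, -3.3]
finger_gap: 45.9
finger_force: 40.0
```

```bash
python3 -c "from h import *;feel(8)"
```

```text
19.25 [491.6 -59.  145.5] [-3.142 -0.    -0.341] Mt [0.182 0.118 0.115 0.121 0.182 0.159 0.148 0.128] mean 0.1441 F [ 0.11  0.04 -2.98] gap 45.88031662080664
```

Tin B is silent too, with a difference of 0.007 N m. I'll put it back and go to tin C.

Emit:
servo_tool:
  motion:
    - [[0,0,-0.08,0,0,0,1],[0,0,-0.16,0,0,0,1],[0,0,-0.22,0,0,0,1],[0,0,-0.25,0,0,0,1],[0,0,-0.26,0,0,0,1],[0,0,-0.26,0,0,0,1],[0,0,-0.26,0,0,0,0],[0,0,-0.26,0,0,0,0],[0,0,-0.26,0,0,0,0],[0,0,-0.26,0,0,0,0]]

```text
clock: 20.25
eef_pos: [491.8, -59.1, 15.6]
eef_rot: [-3.142, -0.0, -0.342]
wrist_force: [-0.5, 0.4, 0.2]
finger_gap: 74.7
finger_force: 0.0
```

Emit:
servo_tool:
  motion:
    - [[0,0,0.08,0,0,0,0],[0,0,0.17,0,0,0,0],[0,0,0.27,0,0,0,0],[0.012,-0.32,0.37,0,0,0.069,0],[0.012,-0.32,0.37,0,0,0.069,0],[0.012,-0.32,0.37,0,0,0.069,0],[0.012,-0.32,0.37,0,0,0.069,0],[0.012,-0.32,0.37,0,0,0.069,0],[0.012,-0.32,0.37,0,0,0.069,0]]

```text
clock: 21.15
eef_pos: [497.4, -218.7, 200.0]
eef_rot: [-3.141, 0.001, -0.125]
wrist_force: [-0.4, 0.0, -0.3]
finger_gap: 93.8
finger_force: 0.0
```

```bash
python3 - <<'E'
from h import *
feel(3)
c,f=cam("wrist"); tins(c,f)
c,f=cam("top"); tins(c,f)
E
```

```text
21.3 [ 497.7 -217.8  200.1] [-3.141e+00  1.000e-03 -1.230e-01] Mt [0.148 0.161 0.147] mean 0.152 F [-0.12 -0.18  0.14] gap 93.83226981418217
tin [ 297  145   45   92 3915] [ 497.1 -219.3   47.7  102.7   82.9]
tin [   0  160   66   96 3425] [518.5 121.6 103.4  50.2  19.1]
tin [ 154  167   55   94 3967] [490.6 -59.3  48.3 103.6  70.8]
tin [270 186  26  37 554] [518.  124.4 106.   47.6  19.5]
tin [331 195  26  37 556] [487.5 -56.4  47.4 103.4  70.1]
```

Emit:
servo_tool:
  motion:
    - [[0,-0.003,-0.1,0,0,0,0],[0,-0.003,-0.2,0,0,0,0],[0,-0.003,-0.28,0,0,0,0],[0,-0.003,-0.34,0,0,0,0],[0,-0.003,-0.37,0,0,0,0],[0,-0.003,-0.37,0,0,0,1],[0,-0.003,-0.37,0,0,0,1],[0,-0.003,-0.37,0,0,0,1],[0,-0.003,-0.37,0,0,0,1],[0,-0.003,-0.37,0,0,0,1]]

```text
clock: 22.4
eef_pos: [498.0, -220.7, 16.3]
eef_rot: [3.141, -0.001, -0.125]
wrist_force: [0.2, 0.4, 0.5]
finger_gap: 57.5
finger_force: 0.0
```

Emit:
servo_tool:
  motion:
    - [[0,0,0,0,0,0,1],[0,0,0,0,0,0,1],[0,0,0,0,0,0,1],[0,0,0,0,0,0,1]]

```text
clock: 22.8
eef_pos: [497.8, -220.5, 15.8]
eef_rot: [3.142, -0.0, -0.125]
wrist_force: [-1.0, 1.6, 5.9]
finger_gap: 45.8
finger_force: 40.0
```

Emit:
servo_tool:
  motion:
    - [[0,0,0.06,0,0,0,1],[0,0,0.14,0,0,0,1],[0,0,0.24,0,0,0,1],[0,0,0.26,0,0,0,1],[0,0,0.26,0.014,0.11,0,1],[0,0,0.26,0.014,0.11,0,1],[0,0,0.26,0.014,0.11,0,1],[0,0,0.26,0.014,0.11,0,1],[0,0,0.26,0.014,0.11,0,1],[0,0,0.26,0.014,0.11,0,1]]

```text
clock: 23.8
eef_pos: [497.3, -220.6, 145.4]
eef_rot: [-3.141, 0.347, -0.125]
wrist_force: [0.6, -0.3, -3.7]
finger_gap: 45.8
finger_force: 40.0
```

Emit:
servo_tool:
  motion:
    - [[0,0,0,0,0,0,1],[0,0,0,-0.014,-0.11,0,1],[0,0,0,-0.014,-0.11,0,1],[0,0,0,-0.014,-0.11,0,1],[0,0,0,-0.014,-0.11,0,1],[0,0,0,-0.014,-0.11,0,1],[0,0,0,-0.014,-0.11,0,1]]

```text
clock: 24.5
eef_pos: [497.9, -220.6, 145.4]
eef_rot: [3.142, 0.001, -0.125]
wrist_force: [-0.7, 0.1, -5.1]
finger_gap: 45.7
finger_force: 40.0
```

```bash
python3 -c "from h import *;feel(8)"
```

```text
24.9 [ 497.7 -220.5  145.3] [-3.142  0.    -0.125] Mt [0.152 0.183 0.209 0.199 0.104 0.152 0.166 0.17 ] mean 0.1669 F [ 0.09  0.02 -4.13] gap 45.95967659034878
```

Emit:
servo_tool:
  motion:
    - [[0,0,0,-0.014,-0.11,0,1],[0,0,0,-0.014,-0.11,0,1],[0,0,0,-0.014,-0.11,0,1],[0,0,0,-0.014,-0.11,0,1],[0,0,0,-0.014,-0.11,0,1],[0,0,0,-0.014,-0.11,0,1],[0,0,0,-0.014,-0.11,0,1]]

```text
clock: 25.6
eef_pos: [498.1, -220.5, 145.4]
eef_rot: [3.141, -0.348, -0.124]
wrist_force: [-0.5, 0.4, -4.3]
finger_gap: 45.8
finger_force: 40.0
```

Emit:
servo_tool:
  motion:
    - [[0,0,0,0,0,0,1],[0,0,0,0.014,0.11,0,1],[0,0,0,0.014,0.11,0,1],[0,0,0,0.014,0.11,0,1],[0,0,0,0.014,0.11,0,1],[0,0,0,0.014,0.11,0,1],[0,0,0,0.014,0.11,0,1]]

```text
clock: 26.3
eef_pos: [497.3, -220.5, 145.4]
eef_rot: [-3.141, -0.001, -0.125]
wrist_force: [-0.2, -0.2, -3.7]
finger_gap: 46.1
finger_force: 40.0
```

```bash
python3 -c "from h import *;feel(8)"
```

```text
26.7 [ 497.6 -220.6  145.5] [ 3.142 -0.    -0.125] Mt [0.109 0.108 0.12  0.085 0.134 0.13  0.113 0.141] mean 0.1175 F [ 0.11  0.58 -4.09] gap 45.73909964493736
```

Tin C shows 0.05 N m, so it's likely the one. I'll shake it again to confirm.

Emit:
servo_tool:
  motion:
    - [[0,0,0,0.019,0.15,0,1],[0,0,0,0.019,0.15,0,1],[0,0,0,0.019,0.15,0,1],[0,0,0,0.019,0.15,0,1],[0,0,0,0.019,0.15,0,1],[0,0,0,0.019,0.15,0,1],[0,0,0,0.019,0.15,0,1],[0,0,0,0.019,0.15,0,1]]

```text
clock: 27.5
eef_pos: [497.5, -220.7, 146.4]
eef_rot: [-3.141, 0.473, -0.125]
wrist_force: [0.4, 0.9, -4.5]
finger_gap: 45.9
finger_force: 40.0
```

Emit:
servo_tool:
  motion:
    - [[0,0,0,-0.01,-0.075,0,1],[0,0,0,-0.019,-0.15,0,1],[0,0,0,-0.019,-0.15,0,1],[0,0,0,-0.019,-0.15,0,1],[0,0,0,-0.019,-0.15,0,1],[0,0,0,-0.019,-0.15,0,1],[0,0,0,-0.019,-0.15,0,1],[0,0,0,-0.019,-0.15,0,1]]

```text
clock: 28.3
eef_pos: [498.0, -220.5, 144.9]
eef_rot: [-3.141, 0.002, -0.124]
wrist_force: [0.9, -0.4, -4.1]
finger_gap: 45.8
finger_force: 40.0
```

```bash
python3 -c "from h import *;feel(12)"
```

```text
28.9 [ 497.7 -220.5  145.5] [ 3.142 -0.    -0.125] Mt [0.173 0.159 0.161 0.132 0.12  0.212 0.175 0.151 0.2   0.207 0.147 0.143] mean 0.1651 F [-0.03 -0.   -4.11] gap 45.4301990990367
```

Emit:
servo_tool:
  motion:
    - [[0,0,0,-0.019,-0.15,0,1],[0,0,0,-0.019,-0.15,0,1],[0,0,0,-0.019,-0.15,0,1],[0,0,0,-0.019,-0.15,0,1],[0,0,0,-0.019,-0.15,0,1],[0,0,0,-0.019,-0.15,0,1],[0,0,0,-0.019,-0.15,0,1],[0,0,0,-0.019,-0.15,0,1]]

```text
clock: 29.7
eef_pos: [498.1, -220.5, 145.5]
eef_rot: [3.141, -0.475, -0.124]
wrist_force: [-0.0, -0.1, -4.8]
finger_gap: 45.8
finger_force: 40.0
```

Emit:
servo_tool:
  motion:
    - [[0,0,0,0.01,0.075,0,1],[0,0,0,0.019,0.15,0,1],[0,0,0,0.019,0.15,0,1],[0,0,0,0.019,0.15,0,1],[0,0,0,0.019,0.15,0,1],[0,0,0,0.019,0.15,0,1],[0,0,0,0.019,0.15,0,1],[0,0,0,0.019,0.15,0,1]]

```text
clock: 30.5
eef_pos: [497.3, -220.6, 145.7]
eef_rot: [-3.142, -0.001, -0.125]
wrist_force: [-0.0, 0.2, -3.8]
finger_gap: 45.9
finger_force: 40.0
```

```bash
python3 -c "from h import *;feel(12)"
```

```text
31.1 [ 497.7 -220.5  145.4] [-3.142 -0.    -0.125] Mt [0.114 0.101 0.038 0.121 0.104 0.138 0.126 0.138 0.094 0.119 0.127 0.139] mean 0.1132 F [ 0.07  0.24 -4.2 ] gap 45.62378252340077
```

The repeat gave 0.052 N m again, so tin C rattles. I'll check clearances round the tray before moving there.

```bash
python3 - <<'E'
from h import *
W=np.load("top0.npz")["W"]; V=np.load("scene0.npz")["W"]
for w in(W,V):
  for a,b in((-430,-410),(-450,-430),(-470,-450),(-490,-470),(-520,-490)):
    p=w[(w[...,0]>400)&(w[...,0]<660)&(w[...,1]>a)&(w[...,1]<b)]
    print(a,b,len(p),np.nanpercentile(p[:,2],[50,90,99,100]).round())
E
```

```text
-430 -410 677 [  4. 124. 161. 164.]
-450 -430 1086 [ 36. 122. 159. 164.]
-470 -450 1107 [ 85. 152. 160. 165.]
-490 -470 906 [115. 160. 166. 170.]
-520 -490 1081 [135. 160. 165. 167.]
-430 -410 156 [ 86. 153. 164. 167.]
-450 -430 84 [138. 161. 164. 167.]
-470 -450 223 [143. 158. 163. 164.]
-490 -470 247 [153. 163. 169. 169.]
-520 -490 515 [154. 163. 168. 169.]
```

Clutter near the tray is at most 170 mm high, so I'll carry the tin with the TCP at 210 mm.

Emit:
servo_tool:
  motion:
    - [[0,0,0.06,0,0,0,1],[0,0,0.13,0,0,0,1],[0.015,-0.06,0.13,0,0,0,1],[0.03,-0.12,0.13,0,0,0,1],[0.043,-0.18,0.13,0,0,0,1],[0.058,-0.24,0.13,0,0,0,1],[0.067,-0.28,0.13,0,0,0,1],[0.072,-0.301,0.13,0,0,0,1],[0.072,-0.301,0.13,0,0,0,1],[0.072,-0.301,0.13,0,0,0,1]]

```text
clock: 32.1
eef_pos: [533.7, -370.3, 210.3]
eef_rot: [-3.141, 0.0, -0.124]
wrist_force: [-1.5, 0.9, -3.7]
finger_gap: 45.8
finger_force: 40.0
```

Emit:
servo_tool:
  motion:
    - [[0,0,0,0,0,0,1],[0,0,0,0,0,0,1],[0,0,0,0,0,0,1],[0,0,0,0,0,0,1],[0,0,0,0,0,0,1]]

```text
clock: 32.6
eef_pos: [533.7, -370.9, 210.5]
eef_rot: [-3.142, -0.0, -0.125]
wrist_force: [0.1, 0.1, -3.5]
finger_gap: 45.6
finger_force: 40.0
```

```bash
python3 - <<'E'
from h import *
feel(2)
c,f=cam("top"); tins(c,f)
W=world(c,f); Z=W[...,2]; m=(Z>90)&(Z<124)&(W[...,1]>200)&(W[...,1]<400)&(W[...,0]<480)&(W[...,0]>200); p=W[m]; print("lens",len(p),p.mean(0))
c,f=cam("scene"); cv2.imwrite("pics/s2.png",c["frame"][100:340,200:620,::-1])
E
```

```text
32.7 [ 533.7 -371.   210.5] [-3.142 -0.    -0.125] Mt [0.108 0.117] mean 0.1126 F [ 0.59 -0.04 -4.23] gap 45.64477810146957
tin [270 186  26  37 554] [517.7 124.5 105.4  47.7  19.4]
tin [331 195  26  37 557] [488.7 -56.8  47.4 106.2  70.2]
lens 1389 [301.93106713 319.84689513 110.72298508]
```

View pics/s2.png

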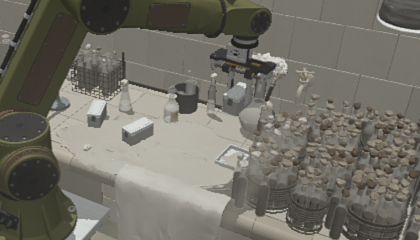

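The scene view shows the tin held level at crop pixel (237,95), above the tray. Tins A and B stand in their places at (97,112) and (138,131), and nothing is touching.

```bash
python3 -c "
from cell import manip
print(manip.sign_off())"
```

```text
the job is handed in; nothing more can be done
None
```

I swung the magnifier to its stop, found that tin C rattles, put the two silent tins back upright in their places, and handed the job in at about 33 s with tin C held level above the tray; sign-off gave no verdict.

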